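# Sort the hose fittings and scoop on the rooftop shelf

### The arm

A 7-joint arm with a two-finger parallel gripper is mounted at the origin on the work surface. World frame = base frame: x ahead of the robot, y to its left, z up, the work surface at z = 0. Lengths are in m, angles in degrees, forces in N, time in s.
With the tool pointing down it reaches from about 0.425 to 0.875 m from the base axis. Payload 4.7 kg.
Tool frame: the origin (TCP) lies midway between the tips of the shut fingers; the grasp point (between the pads) lies env.grip_point_offset behind it (env.grip_point_offset is the distance from the TCP to the grasp point, in m); z points along the fingers, y is the line along which they close (so a half turn about z gives the same grasp; the last joint's range is limited). The gripper opens to 87 mm and grips with 3 to 60 N. Pads are 19 mm wide; open, the fingers measure 117 mm over their backs; the gripper's body (75 mm by 190 mm) begins 51 mm behind the grasp point.
Start: joints at [-63.764, 18.392, -4.016, 83.108, 1.295, 78.541, -3.26], TCP at [0.279, 0.587, 0.223] pointing down, gripper open.
Joint ranges: [-163.93, 163.93], [-17.29, 119.83], [-79.2, 71.16], [3.27, 140.29], [-89.18, 269.18], [5.43, 117.66], [-154.24, 154.24]. Speed limits (degrees/s): [147.25, 147.25, 180, 180, 180, 180, 180].

### API

Orientations are given as [roll, pitch, yaw] about the fixed x, y, z axes, in that order (R = Rz(yaw) Ry(pitch) Rx(roll)).
In Python, from cell import env gives the robot as it stands.
- The arm moves only by the shell command python3 -m creep 'ROWS' [FORCE]. ROWS is a JSON object of lists of equal length, an entry for each row: "translation": the shift along the tool's x, y, z in units of 0.08 m (1.0 is 0.08 m), a list of three; "turn": the turn, a rotation vector about the tool's x, y, z in units of 180 degrees (1.0 is 180 degrees), a list of three; "grip": the opening, from 0 (shut) to 1 (fully open). In form: {"translation": [[x, y, z], ...], "turn": [[ax, ay, az], ...], "grip": [grip, ...]}. A call has 1 to 5 rows; each row shifts and turns the commanded pose from where the row before left it, along the tool's axes as they then stand; what a row does not reach is not made up. A row lasts 1/8 s, in which the tool goes at most 62.5 mm and 10.7 degrees, less where a joint would pass 70% of its speed; a pose out of reach is approached as far as the arm can. A call with a number of a shift or a turn outside -1 to 1 is refused whole. A call with a gripper value outside its range is refused whole. The fingers move at their own pace and stop on an object; FORCE is the grip in N (left out, the last holds). Time passes only in rows, so rows that do not move let the fingers close. It gives the time, the measured TCP pose, the force, the opening and the grip force at its end, in the units of the state.
- env.get_obs(): the state, without advancing time (a new reading comes with each control period).
- env.read_camera(name): name is "side" or "top" or "wrist"; returns a dict with "frame" (480x640x3 uint8, red, green, blue), "z_map" (480x640 float32, m along the optical axis (not along the pixel's ray), 0 where there is no reading), "K" (3x3 intrinsics, pixels), "rvec" (rotation vector, rad) and "tvec" (3), from world to camera coordinates, as OpenCV has them. Camera axes: x right, y down, z forward; pixel columns grow to the right and rows downward; lengths in m; the calibration is good to about 2 mm. The wrist camera is an equidistant fisheye: a pixel r from the principal point sees the ray r / f radians off the axis. A picture is of the moment at which its call begins.
- env.sign_off(): hands the job in; it is judged then, once.
The state is a dict: "time_s": time; "qpos": joint angles; "joint_velocities": joint speeds; "effort": joint torques, N m; "tool_pos": TCP position; "tool_rot": TCP orientation; "force": force on the tool from outside, world axes, zero at the start; "wrist_torque": the same for the moment, N m; "grip_width": finger opening in m; "grasp_force": force on a finger pad.
Only numpy, scipy, OpenCV 4.12 (cv2) and the standard library are available. Lean on these libraries where they do the work, as an engineer would, in place of code of your own. Each camera call takes 0.05 s, during which the arm holds its last target. There are 200 camera calls.

### The job

Tidy the rooftop watering shelf: stand the two straight hose couplings upright side by side on the floor of the clay bowl, lay the two hexagonal end caps flat in the divided steel tray, one in each bay, and lay the scoop upright (pan open to the top) in the middle of the grey mat, along the mat's length, its handle at either end. Set everything down rather than dropping it, and leave the small clay pot and the white tea-light cup where they stand.

Things in the scene. Friction and masses are not known exactly. Their poses are not given: they have to be found in the camera images.
- coupling_a_mid (a point): Straight brass hose coupling: a slim upright cylinder 50 mm tall and 26 mm in diameter with a collar 32 mm in diameter around its middle (from 17 to 33 mm up) and a dark bore in its top. Stands on its end. This point is its centre, 25 mm above its foot; z is its long axis, up. About 90 g. Its twin is alike.
- coupling_b_mid (a point): Straight brass hose coupling: a slim upright cylinder 50 mm tall and 26 mm in diameter with a collar 32 mm in diameter around its middle (from 17 to 33 mm up) and a dark bore in its top. Stands on its end. This point is its centre, 25 mm above its foot; z is its long axis, up. About 90 g. Its twin is alike.
- cap_a_mid (a point): Brass hexagonal end cap: a squat solid hexagon 42 mm across the flats (48 mm over the corners) and 22 mm tall, with a flat closed top. Lies flat. This point is its centre, 11 mm above its underside; z is up, x is square to one pair of flats (the others at 60 degree steps). About 120 g. Its twin is alike.
- cap_b_mid (a point): Brass hexagonal end cap: a squat solid hexagon 42 mm across the flats (48 mm over the corners) and 22 mm tall, with a flat closed top. Lies flat. This point is its centre, 11 mm above its underside; z is up, x is square to one pair of flats (the others at 60 degree steps). About 120 g. Its twin is alike.
- scoop_mid (a point): Steel scoop lying flat, 150 mm long along its x, about 140 g: an open square pan at +x (70 mm long, 48 mm wide, 24 mm high, starting 5 mm from this point) and a round handle at -x, 14 mm thick, its axis 12 mm above the underside, ending in a knob 24 mm in diameter (65 to 75 mm from this point). This point is half-way along its length, on the handle's axis, 12 mm above the underside; grip the handle 15 to 55 mm behind it (-x), across y. z is up.
- bowl: Round clay bowl, fixed: 170 mm across the rim, 45 mm high, walls 6 mm thick sloping outwards, flat inner floor about 124 mm across lying 8 mm above the underside. Origin at the centre of its underside, z up.
- tray: Shallow steel tray, fixed: 160 mm (its x) by 130 mm (its y), 30 mm high, walls and floor 4 mm. One divider across the middle (along its y, at x = 0) parts it into two equal bays, one at +x and one at -x, each about 74 mm by 122 mm, centres 39 mm from the tray's centre. Origin at the centre of its underside, z up.
- mat: Pale grey rectangular silicone mat, fixed, 180 mm (its x) by 110 mm (its y), 4 mm thick. Origin at the centre of its underside, z up.
- pot_mid (a point): Bystander: small empty clay seedling pot, 50 mm in diameter and 45 mm high, loose, standing. This point is its centre, 22 mm up.
- tealight_mid (a point): Bystander: small white ceramic tea-light cup, 48 mm in diameter and 35 mm high, loose, standing. This point is its centre, 17 mm up.
Things that resemble listed ones, but are neither listed nor needed, are in the scene too. What is shaped like the part that bears cap_b_mid but pink is not meant.

How it is judged (in metres and radians):
At the end, for the whole second after the job is handed in: Couplings upright (0.2 rad) on the bowl floor, within 52 mm of its centre; caps flat on the tray floor, one per bay; scoop upright on the mat, middle within 20 mm of the mat's along and across, within 0.26 rad of its length; all at rest; pot and tea-light cup within 20 mm of their start (horizontal distance between each of coupling_a_mid, coupling_b_mid and bowl below 0.052 m and z of coupling_a_mid in the frame of bowl between 0.02 and 0.045 m and angle between each of coupling_a_mid, coupling_b_mid, scoop_mid's own z axis and vertical below 0.2 rad and z of coupling_b_mid in the frame of bowl between 0.02 and 0.045 m and ((x of cap_a_mid in the frame of tray between 0.017 and 0.075 m and x of cap_b_mid in the frame of tray between -0.075 and -0.017 m) or (x of cap_a_mid in the frame of tray between -0.075 and -0.017 m and x of cap_b_mid in the frame of tray between 0.017 and 0.075 m)) and y of cap_a_mid in the frame of tray between -0.06 and 0.06 m and z of cap_a_mid in the frame of tray between 0.005 and 0.022 m and angle between each of cap_a_mid, cap_b_mid's own z axis and vertical below 0.15 rad and y of cap_b_mid in the frame of tray between -0.06 and 0.06 m and z of cap_b_mid in the frame of tray between 0.005 and 0.022 m and x of scoop_mid in the frame of mat between -0.02 and 0.02 m and y of scoop_mid in the frame of mat between -0.02 and 0.02 m and z of scoop_mid in the frame of mat between 0.01 and 0.024 m and angle between the x axis of scoop_mid and the x axis of mat, either way round below 0.26 rad and linear speed of each of coupling_a, coupling_b, cap_a, cap_b, scoop below 0.02 m/s and distance of each of pot_mid, tealight_mid from where it was at the start of the episode below 0.02 m); the robot touches nothing.
It fails at once if a thing falls freely from more than about 5 cm (moves faster than 1 m/s out of the fingers) ((linear speed of coupling_a above 1 m/s and contact force between coupling_a and the fingers below 0.05 N) or (linear speed of coupling_b above 1 m/s and contact force between coupling_b and the fingers below 0.05 N) or (linear speed of cap_a above 1 m/s and contact force between cap_a and the fingers below 0.05 N) or (linear speed of cap_b above 1 m/s and contact force between cap_b and the fingers below 0.05 N) or (linear speed of scoop above 1 m/s and contact force between scoop and the fingers below 0.05 N)).
It fails at once if the pot or the tea-light cup is shoved more than 30 mm or tipped over (distance of any of pot_mid, tealight_mid from where it was at the start of the episode above 0.03 m or angle between any of pot_mid, tealight_mid's own z axis and vertical above 0.5 rad).
It also fails if it takes over 120 s, if anything falls off the work surface, if the arm or the gripper's body presses on something with over 40 N, if the wrist force passes 120 N, or if a joint passes its speed limit or range.

## Working session

There is one attempt and no reset: what is moved stays moved. The work goes in short steps, Python scripts to look and compute and a shell command to move; the robot and the scene stay as the last step left them, time stands still between calls to the robot, and variables do not carry over. Pictures are saved under pics/ and viewed, at most 14 in all, crops included, and the job is handed in when it is done.

```bash
mkdir -p pics; ls
python3 - <<'E'
from cell import env
import cv2,numpy as np
print(env.get_obs(), env.grip_point_offset)
for n in ["top","side"]:
    c=env.read_camera(n); cv2.imwrite(f"pics/{n}0.png",c["frame"][:,:,::-1]); np.savez(f"{n}0.npz",**c)
    print(c["K"],c["rvec"],c["tvec"])
E
```

```text
pics
{'time_s': 0.0, 'qpos': array([-63.76416693,  18.43974792,  -4.01744446,  83.17416609,
         1.29491994,  78.5410243 ,  -3.25992784]), 'joint_velocities': array([-0.02001214,  0.02177557,  0.05266448, -0.02344809,  0.07529054,
        0.0586451 ,  0.14137032]), 'effort': array([-5.21105703e-04, -4.91296649e+01, -4.04354436e-01, -3.12520587e+01,
       -6.40059239e-02,  4.38279309e-02,  1.64307362e-04]), 'tool_pos': array([0.27888462, 0.5865215 , 0.22146042]), 'tool_rot': array([-1.79890309e+02,  5.04506781e-03,  1.54575777e+02]), 'force': array([-0.00137774, -0.44080023,  0.23335327]), 'wrist_torque': array([0.02924506, 0.01008922, 0.04128828]), 'grasp_force': 0.0, 'grip_width': 0.08676033581811143} 0.0187
[[486.02299772   0.         323.49512816]
 [  0.         486.02299772 237.93646652]
 [  0.           0.           1.        ]] [ 2.13472137 -2.17745666  0.15751332] [0.01059885 0.4873135  0.9747739 ]
[[614.35888127   0.         313.0614068 ]
 [  0.         614.35888127 244.21006536]
 [  0.           0.           1.        ]] [ 2.2932142  -0.56471157  0.2570073 ] [-0.43828888  0.188841    1.09955666]
```

View pics/top0.png

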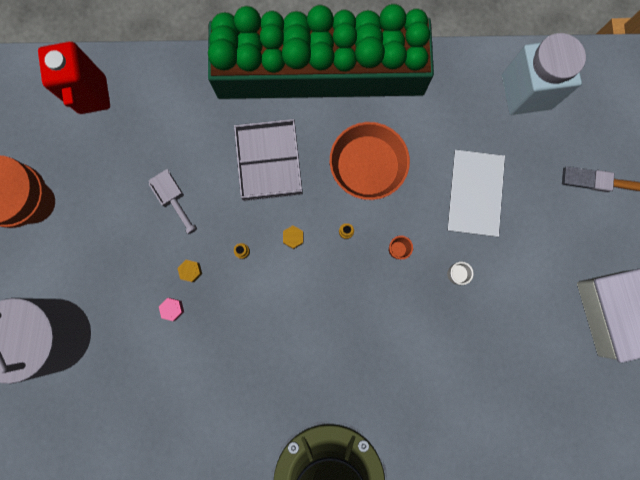

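View pics/side0.png

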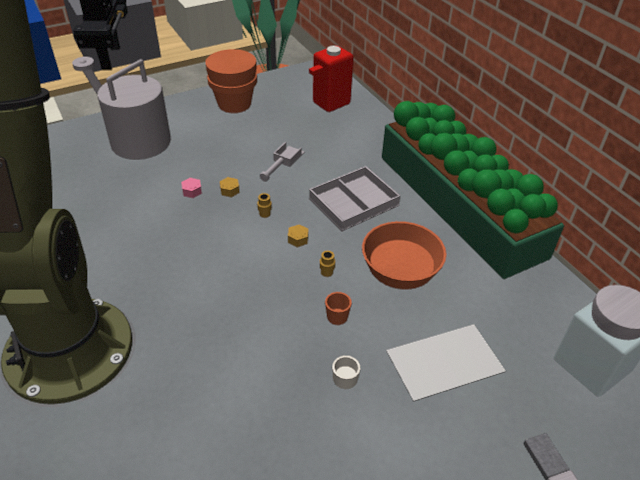

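The top view shows caps at (189,271) and (293,237), couplings at (241,251) and (346,231), and the pink decoy at (171,309). The scoop runs from its pan at (166,187) to its knob at (191,230). The tray is at (268,160), the bowl at (370,161), the mat at (477,193), the pot at (400,248) and the tea-light at (461,273). The side view agrees.

```bash
cat > h.py <<'E'
import numpy as np,cv2
from scipy.spatial.transform import Rotation as Ro
def ray(c,uv,z):
    R=cv2.Rodrigues(np.array(c["rvec"],float))[0];t=np.array(c["tvec"]).ravel()
    uv=np.atleast_2d(uv).astype(float);K=c["K"]
    d=np.c_[(uv-[K[0,2],K[1,2]])/[K[0,0],K[1,1]],np.ones(len(uv))]@R
    o=-R.T@t
    return o+d*((z-o[2])/d[:,2])[:,None]
def cloud(c):
    R=cv2.Rodrigues(np.array(c["rvec"],float))[0];t=np.array(c["tvec"]).ravel();K=c["K"]
    v,u=np.mgrid[:480,:640];Z=c["z_map"]
    P=np.stack([(u-K[0,2])/K[0,0]*Z,(v-K[1,2])/K[1,1]*Z,Z],-1)
    return (P-t)@R
E
cat > m.py <<'E'
from h import *
c=dict(np.load("top0.npz"));P=cloud(c);z=P[...,2]
hsv=cv2.cvtColor(c["frame"],cv2.COLOR_RGB2HSV)
print("table z",np.median(z[300:400,200:500]))
def comp(mask,seed,r=60):
    n,l,s,ce=cv2.connectedComponentsWithStats(mask.astype(np.uint8))
    v,u=np.nonzero(l);k=np.argmin((u-seed[0])**2+(v-seed[1])**2);i=l[v[k],u[k]]
    return l==i
def rep(name,m):
    p=P[m];xy=p[:,:2].astype(np.float32)
    rect=cv2.minAreaRect(xy);print(name,"n",m.sum(),"mean",xy.mean(0).round(4),"zmax",np.percentile(p[:,2],[50,98]).round(3),"rect",np.round(rect[0],4),np.round(rect[1],4),round(rect[2],1))
hi=z>0.012
rep("scoop",comp(hi&(z<.06),(175,190)))
sat=hsv[...,1]>90
for n,s,zt in [("capA",(189,271),.022),("capB",(293,237),.022),("coupA",(241,251),.05),("coupB",(346,231),.05),("pot",(400,248),.045),("tea",(461,273),.035)]:
    m=comp(z>zt-.006,s) if 1 else 0
    m&=np.hypot(*(np.mgrid[:480,:640]-np.array([s[1],s[0]])[:,None,None]))<30
    rep(n,m)
    v,u=np.nonzero(m);(cx,cy),rr=cv2.minEnclosingCircle(np.c_[u,v].astype(np.float32));print("   encl",ray(c,(cx,cy),zt).round(4)[0,:2],rr)
rep("bowl",comp(z>.035,(340,160)));rep("tray",comp((z>.02)&(z<.05),(237,150)))
rep("mat",comp((hsv[...,2]>180)&(hsv[...,1]<40),(477,193)))
for n,s in [("capA",(189,271)),("capB",(293,237))]:
    m=comp((z>.016)&(z<.03),s);a=cv2.findContours(m.astype(np.uint8),0,1)[0];a=max(a,key=len)[:,0]
    q=ray(c,a,.022)[:,:2];q-=P[m][:,:2].mean(0)
    th=np.radians(np.arange(0,60,2.));w=[max(np.ptp(q@[np.cos(t+k),np.sin(t+k)]) for k in (0,np.pi/3,2*np.pi/3)) for t in th]
    print(n,"flat dir deg",np.degrees(th[np.argmin(w)]),min(w),max(w))
E
python3 m.py
```

```text
table z 0.0020132408181967364
scoop n 461 mean [0.5624 0.3095] zmax [0.021 0.029] rect [0.5678 0.313 ] [0.1353 0.0487] 32.1
capA n 381 mean [0.4266 0.2784] zmax [0.024 0.028] rect [0.3944 0.158 ] [0.3026 0.0418] 75.0
   encl [0.4272 0.2819] 11.884963989257812
capB n 354 mean [0.4936 0.0653] zmax [0.024 0.028] rect [0.4317 0.0524] [0.1732 0.0443] 11.9
   encl [0.4943 0.0657] 11.236202239990234
coupA n 135 mean [0.4645 0.1698] zmax [0.052 0.055] rect [0.408  0.1013] [0.2083 0.0245] 50.7
   encl [0.4656 0.1714] 6.541284561157227
coupB n 129 mean [ 0.5024 -0.0462] zmax [0.052 0.056] rect [ 0.5027 -0.0462] [0.0246 0.0229] 0.7
   encl [ 0.503  -0.0463] 6.3465800285339355
pot n 1 mean [0.3516 0.0129] zmax [1.032 1.032] rect [0.3516 0.0129] [0. 0.] 0.0
   encl [ 0.466  -0.1634] 9.999999747378752e-05
tea n 159 mean [ 0.4085 -0.2737] zmax [0.036 0.873] rect [ 0.3793 -0.1464] [0.0459 0.3229] 12.9
   encl [ 0.4107 -0.2805] 11.934473991394043
bowl n 1157 mean [ 0.6578 -0.1018] zmax [0.045 0.05 ] rect [ 0.559  -0.0331] [0.1673 0.3907] 54.3
tray n 876 mean [0.6646 0.12  ] zmax [0.03  0.035] rect [0.6626 0.1168] [0.1617 0.1303] 5.4
mat n 4020 mean [ 0.5831 -0.3307] zmax [0.006 0.01 ] rect [ 0.4744 -0.2291] [0.1882 0.5091] 47.2
capA flat dir deg 44.0 0.04361642546934714 0.04958773611223649
capB flat dir deg 28.0 0.04297283469234854 0.04737651105601929
```

```bash
cat > m2.py <<'E'
from h import *
c=dict(np.load("top0.npz"));hsv=cv2.cvtColor(c["frame"],cv2.COLOR_RGB2HSV).astype(int)
def near(m,s,r):
    v,u=np.mgrid[:480,:640];return (m&(np.hypot(u-s[0],v-s[1])<r)).astype(np.uint8)
def cont(m): return max(cv2.findContours(m,0,1)[0],key=cv2.contourArea)[:,0]
ter=(hsv[...,0]<14)&(hsv[...,1]>100)&(hsv[...,2]>60)
for n,s,r,z in [("bowl",(370,161),46,.045),("pot",(400,248),16,.045)]:
    q=ray(c,cv2.convexHull(cont(near(ter,s,r)))[:,0],z)[:,:2].astype(np.float32);print(n,cv2.fitEllipse(q))
wh=(hsv[...,1]<45)&(hsv[...,2]>110)
for n,s,r,z in [("mat",(477,193),60,.004),("tea",(461,273),18,.035)]:
    q=ray(c,cont(near(wh,s,r)),z)[:,:2].astype(np.float32);print(n,cv2.minAreaRect(q))
Q=[]
g=(hsv[...,1]<40)&(hsv[...,2]>95)&~((hsv[...,0]>95)&(hsv[...,1]>45))
a=cont(near(g,(178,202),45));print("scoop px",a.min(0),a.max(0));q=ray(c,a,.012)[:,:2].astype(np.float32);print(cv2.minAreaRect(q))
kn=near(g,(191,230),7);v,u=np.nonzero(kn);print("knob",ray(c,(u.mean(),v.mean()),.012))
pn=near(g,(166,187),20);v,u=np.nonzero(pn);print("pan",ray(c,(u.mean(),v.mean()),.015))
E
cat > goto.py <<'E'
import sys;from h import *
from cell import env
def show(x,y,z,ydir=None):
    o=env.get_obs();p=o["tool_pos"];R=Ro.from_euler("xyz",o["tool_rot"],degrees=True)
    yd=(o["tool_rot"][2]-90)%180
    s="";Rn=R
    if ydir is not None:
        d=(ydir-yd+90)%180-90
        Rn=Ro.from_euler("z",d,degrees=True)*Ro.from_euler("xyz",[180,0,o["tool_rot"][2]],degrees=True)
        rv=(R.inv()*Rn).as_rotvec(degrees=True)/180
        s=f"turn total {rv.round(3)}"
    print("t",o["time_s"].round(2) if hasattr(o["time_s"],'round') else o["time_s"],"pos",p.round(4),"ydir",round(yd,1),"w",round(o["grip_width"],4),"gf",round(o["grasp_force"],1),"q7",o["qpos"][6].round(0))
    print(s,"then shift units",(Rn.inv().apply(np.array([x,y,z])-p)/.08).round(3))
a=[float(v) for v in sys.argv[1:]];show(*a)
E
python3 m2.py; python3 goto.py .427 .279 .12 104
```

```text
bowl ((0.6488218307495117, -0.09793068468570709), (0.16798891127109528, 0.16825741529464722), 99.9393310546875)
pot ((0.463656485080719, -0.15588673949241638), (0.04792017862200737, 0.050048235803842545), 35.72610092163086)
mat ((0.5854752659797668, -0.33463287353515625), (0.2584646940231323, 0.2615468204021454), 88.88492584228516)
tea ((0.40921103954315186, -0.2800854742527008), (0.07083119451999664, 0.06982292979955673), 88.84375762939453)
scoop px [134 158] [222 246]
((0.5747506022453308, 0.3095009922981262), (0.18863049149513245, 0.19140920042991638), 88.99039459228516)
knob [[0.51211398 0.28192754 0.012     ]]
pan [[0.60799945 0.33587501 0.015     ]]
t 0.1 pos [0.2789 0.5865 0.2216] ydir 64.6 w 0.0872 gf 0.0 q7 -3.0
turn total [-0.001 -0.    -0.219] then shift units [-0.866 -4.178  1.27 ]
```

```bash
cat m2.py | sed 's/\[...,2\]>110/[...,2]>185/' | python3 - | grep -A0 mat
python3 -m creep '{"translation":[[-0.05,-0.3,0],[-0.1,-0.4,0],[-0.1,-0.4,0],[-0.1,-0.4,0],[-0.1,-0.5,0]],"turn":[[0,0,-0.044],[0,0,-0.044],[0,0,-0.044],[0,0,-0.044],[0,0,-0.043]],"grip":[1,1,1,1,1]}' 30
python3 goto.py .427 .279 .12 104
```

```text
mat ((0.5850334763526917, -0.33232104778289795), (0.10889411717653275, 0.1773143708705902), 81.72674560546875)
time_s: 0.72
tool_pos: [0.2919, 0.4258, 0.2221]
tool_rot: [-180.0, -0.0, -165.7]
force: [0.3, -0.8, -0.1]
grip_width: 0.087
grasp_force: 0.0
t 0.725 pos [0.2919 0.4258 0.2221] ydir 104.3 w 0.087 gf 0.0 q7 46.0
turn total [-0.    -0.     0.002] then shift units [-1.195 -2.189  1.276]
```

```bash
python3 -m creep '{"translation":[[-0.24,-0.44,0],[-0.24,-0.44,0],[-0.24,-0.44,0],[-0.24,-0.44,0],[-0.235,-0.43,0.1]],"turn":[[0,0,0],[0,0,0],[0,0,0],[0,0,0],[0,0,0]],"grip":[1,1,1,1,1]}'
python3 goto.py .427 .279 .12 104
python3 - <<'E'
from cell import env
import cv2,numpy as np
c=env.read_camera("wrist");np.savez("w1.npz",**c);cv2.imwrite("pics/w1.png",c["frame"][:,:,::-1]);print(c["K"],c["rvec"],c["tvec"])
E
```

```text
time_s: 1.35
tool_pos: [0.4285, 0.2788, 0.2148]
tool_rot: [180.0, 0.1, -166.0]
force: [-0.4, 0.8, 0.2]
grip_width: 0.087
grasp_force: 0.0
t 1.35 pos [0.4285 0.2788 0.2148] ydir 104.0 w 0.087 gf 0.0 q7 68.0
turn total [ 0.  0. -0.] then shift units [0.017 0.006 1.184]
[[371.64829954   0.         318.19131248]
 [  0.         371.64829954 238.27076679]
 [  0.           0.           1.        ]] [-1.80938359 -2.31974934 -0.3404741 ] [-0.16414738 -0.49628258  0.24421258]
```

View pics/w1.png

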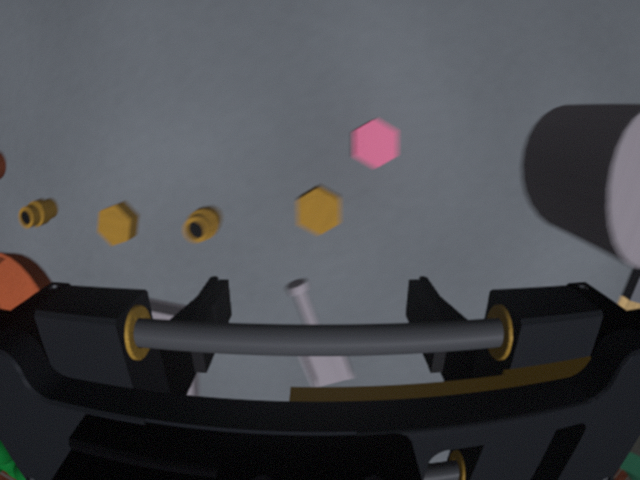

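The wrist view shows cap A at (319,210) between the finger lines, with the pink decoy at (375,143) clear of it. I'll refine the poses from this view.

```bash
cat >> h.py <<'E'
def rayf(c,uv,z):
    K=c["K"];R=cv2.Rodrigues(np.array(c["rvec"],float))[0];t=np.array(c["tvec"]).ravel()
    p=(np.atleast_2d(uv).astype(float)-[K[0,2],K[1,2]])/K[0,0];r=np.linalg.norm(p,axis=1)[:,None]+1e-9
    d=np.c_[p/r*np.sin(r),np.cos(r)]@R;o=-R.T@t
    return o+d*((z-o[2])/d[:,2])[:,None]
def brass(c,seed,z,rad=40):
    hsv=cv2.cvtColor(c["frame"],cv2.COLOR_RGB2HSV).astype(int)
    m=(hsv[...,0]>14)&(hsv[...,0]<32)&(hsv[...,1]>130)
    v,u=np.mgrid[:480,:640];m&=np.hypot(u-seed[0],v-seed[1])<rad
    a=max(cv2.findContours(m.astype(np.uint8),0,1)[0],key=cv2.contourArea)[:,0]
    q=rayf(c,a,z)[:,:2].astype(np.float32);M=cv2.moments(q.reshape(-1,1,2));ce=np.array([M["m10"],M["m01"]])/M["m00"]
    th=np.radians(np.arange(0,60,1.));w=[sum(np.ptp((q-ce)@[np.cos(t+k),np.sin(t+k)]) for k in (0,np.pi/3,2*np.pi/3))/3 for t in th]
    return ce.round(4),"flat",np.degrees(th[np.argmin(w)]).round(),round(min(w),4)
E
python3 - <<'E'
from h import *
c=dict(np.load("w1.npz"))
print("capA",brass(c,(319,210),.018,35));print("capB",brass(c,(117,223),.018,35));print("coupA",brass(c,(201,224),.03,30))
print("scoop knob, pan corners",rayf(c,[(298,287),(318,385),(353,378)],.012).round(4))
E
python3 goto.py .427 .279 .004 104
```

```text
capA (array([0.4294, 0.2771]), 'flat', np.float64(45.0), np.float64(0.04))
capB (array([0.4954, 0.0634]), 'flat', np.float64(29.0), np.float64(0.0454))
coupA (array([0.4683, 0.167 ]), 'flat', np.float64(13.0), np.float64(0.0335))
scoop knob, pan corners [[0.5175 0.2767 0.012 ]
 [0.643  0.3303 0.012 ]
 [0.6221 0.3693 0.012 ]]
t 1.4 pos [0.432  0.2729 0.2133] ydir 103.6 w 0.0869 gf 0.0 q7 68.0
turn total [-0.001  0.    -0.002] then shift units [0.042 0.09  2.616]
```

```bash
python3 -m creep '{"translation":[[0.02,0.04,0.4],[0.02,0.04,0.5],[0,0,0.5],[0,0,0.4],[0,0,0.3]],"turn":[[0,0,0],[0,0,0],[0,0,0],[0,0,0],[0,0,0]],"grip":[1,1,1,1,1]}'
python3 -m creep '{"translation":[[0,0,0.3],[0,0,0.1],[0,0,0]],"turn":[[0,0,0],[0,0,0],[0,0,0]],"grip":[1,1,1]}'
python3 goto.py .429 .278 .005 104.5
```

```text
time_s: 2.02
tool_pos: [0.4218, 0.2847, 0.0447]
tool_rot: [-179.9, -0.1, -166.0]
force: [0.0, 0.0, 0.4]
grip_width: 0.0872
grasp_force: 0.0
time_s: 2.4
tool_pos: [0.4225, 0.2851, 0.0143]
tool_rot: [-180.0, -0.1, -166.0]
force: [0.7, -0.5, 0.8]
grip_width: 0.087
grasp_force: 0.0
t 2.4 pos [0.4225 0.2851 0.0143] ydir 104.0 w 0.087 gf 0.0 q7 68.0
turn total [-0.    -0.    -0.003] then shift units [-0.056 -0.107  0.116]
```

```bash
python3 -m creep '{"translation":[[-0.05,-0.1,0.1],[-0.01,0,0.02],[0,0,0],[0,0,0],[0,0,0]],"turn":[[0,0,0],[0,0,0],[0,0,0],[0,0,0],[0,0,0]],"grip":[1,1,0,0,0]}'  30
python3 -m creep '{"translation":[[0,0,0],[0,0,0],[0,0,0]],"turn":[[0,0,0],[0,0,0],[0,0,0]],"grip":[0,0,0]}'  30
python3 goto.py .6238 .1131 .15 95.4
```

```text
time_s: 3.02
tool_pos: [0.4295, 0.2789, 0.0052]
tool_rot: [180.0, 0.0, -166.0]
force: [-0.1, -0.0, 0.2]
grip_width: 0.0646
grasp_force: 0.0
time_s: 3.4
tool_pos: [0.4294, 0.279, 0.005]
tool_rot: [180.0, 0.0, -166.0]
force: [0.7, 0.8, -0.5]
grip_width: 0.0414
grasp_force: 30.0
t 3.4 pos [0.4294 0.279  0.005 ] ydir 104.0 w 0.0414 gf 30.0 q7 70.0
turn total [0.    0.    0.048] then shift units [-2.224 -2.293 -1.812]
```

```bash
python3 -m creep '{"translation":[[0,0,-0.2],[0,0,-0.5],[0,0,-0.5],[0,0,-0.4],[0,0,-0.2]],"turn":[[0,0,0],[0,0,0],[0,0,0],[0,0,0.024],[0,0,0.024]],"grip":[0,0,0,0,0]}'
python3 -m creep '{"translation":[[-0.37,-0.38,0],[-0.37,-0.38,0],[-0.37,-0.38,0],[-0.37,-0.38,0],[-0.37,-0.38,0]],"turn":[[0,0,0],[0,0,0],[0,0,0],[0,0,0],[0,0,0]],"grip":[0,0,0,0,0]}'
python3 -m creep '{"translation":[[-0.37,-0.38,0],[0,0,0.3],[0,0,0.3],[0,0,0]],"turn":[[0,0,0],[0,0,0],[0,0,0],[0,0,0]],"grip":[0,0,0,0]}'
python3 goto.py .6238 .1131 .0105 95.4
```

```text
time_s: 4.03
tool_pos: [0.4304, 0.2791, 0.1523]
tool_rot: [179.9, 0.2, -174.8]
force: [-0.2, -0.1, -1.4]
grip_width: 0.0415
grasp_force: 30.0
time_s: 4.65
tool_pos: [0.5919, 0.1401, 0.1501]
tool_rot: [180.0, 0.0, -174.6]
force: [0.3, 0.1, 0.0]
grip_width: 0.0415
grasp_force: 30.0
time_s: 5.15
tool_pos: [0.6216, 0.1133, 0.0996]
tool_rot: [-180.0, -0.2, -174.7]
force: [-0.3, -0.2, -0.4]
grip_width: 0.0419
grasp_force: 30.0
t 5.15 pos [0.6216 0.1133 0.0996] ydir 95.3 w 0.0419 gf 30.0 q7 87.0
turn total [-0.    -0.001 -0.   ] then shift units [-0.027 -0.005  1.114]
```

```bash
python3 -m creep '{"translation":[[-0.02,0,0.3],[0,0,0.3],[0,0,0.3],[0,0,0.17],[0,0,0]],"turn":[[0,0,0],[0,0,0],[0,0,0],[0,0,0],[0,0,0]],"grip":[0,0,0,0,0]}'
python3 goto.py .6238 .1131 .0095 95.4
```

```text
time_s: 5.78
tool_pos: [0.6246, 0.1139, 0.0154]
tool_rot: [-180.0, -0.0, -174.6]
force: [-0.1, 0.5, -1.2]
grip_width: 0.0417
grasp_force: 30.0
t 5.775 pos [0.6246 0.1139 0.0154] ydir 95.4 w 0.0417 gf 30.0 q7 89.0
turn total [-0. -0. -0.] then shift units [ 0.011 -0.009  0.074]
```

```bash
python3 -m creep '{"translation":[[0,0,0.04],[0,0,0.03],[0,0,0],[0,0,0],[0,0,0]],"turn":[[0,0,0],[0,0,0],[0,0,0],[0,0,0],[0,0,0]],"grip":[0,0,0,0.65,0.65]}'
python3 -m creep '{"translation":[[0,0,0],[0,0,-0.2],[0,0,-0.4],[0,0,-0.5],[0,0,-0.4]],"turn":[[0,0,0],[0,0,0],[0,0,0],[0,0,0],[0,0,0]],"grip":[0.65,0.65,0.65,0.65,0.8]}'
python3 -m creep '{"translation":[[0,0,0],[0,0,0]],"turn":[[0,0,0.019],[0,0,0.019]],"grip":[1,1]}'
python3 goto.py .495 .064 .06 88.5
```

```text
time_s: 6.4
tool_pos: [0.6252, 0.1139, 0.0102]
tool_rot: [180.0, 0.0, -174.6]
force: [-0.5, -0.2, -1.1]
grip_width: 0.053
grasp_force: 0.0
time_s: 7.02
tool_pos: [0.6256, 0.1138, 0.1329]
tool_rot: [180.0, 0.2, -174.7]
force: [0.0, 0.5, -0.2]
grip_width: 0.0609
grasp_force: 0.0
time_s: 7.28
tool_pos: [0.6256, 0.1138, 0.132]
tool_rot: [179.9, 0.2, 178.4]
force: [-0.0, -0.0, -0.7]
grip_width: 0.0786
grasp_force: 0.0
t 7.275 pos [0.6256 0.1138 0.132 ] ydir 88.4 w 0.0786 gf 0.0 q7 81.0
turn total [ 0.     0.001 -0.001] then shift units [ 1.615 -0.666  0.9  ]
```

```bash
python3 -m creep '{"translation":[[0.4,-0.17,0],[0.4,-0.17,0],[0.4,-0.17,0],[0.415,-0.156,0],[0,0,0.3]],"turn":[[0,0,0],[0,0,0],[0,0,0],[0,0,0],[0,0,0]],"grip":[1,1,1,1,1]}'
python3 -m creep '{"translation":[[0,0,0.4],[0,0,0.2],[0,0,0],[0,0,0]],"turn":[[0,0,0],[0,0,0],[0,0,0],[0,0,0]],"grip":[1,1,1,1]}'
python3 goto.py .495 .064 .005 88.5
```

```text
time_s: 7.9
tool_pos: [0.4945, 0.0633, 0.1085]
tool_rot: [179.8, 0.3, 178.4]
force: [-0.1, 0.4, -0.6]
grip_width: 0.0869
grasp_force: 0.0
time_s: 8.4
tool_pos: [0.4954, 0.064, 0.0589]
tool_rot: [180.0, 0.1, 178.5]
force: [0.5, 0.4, 0.4]
grip_width: 0.0871
grasp_force: 0.0
t 8.4 pos [0.4954 0.064  0.0589] ydir 88.5 w 0.0871 gf 0.0 q7 81.0
turn total [0.    0.001 0.   ] then shift units [ 0.005 -0.     0.674]
```

```bash
python3 -m creep '{"translation":[[0,0,0.3],[0,0,0.25],[0,0,0.12],[0,0,0],[0,0,0]],"turn":[[0,0,0],[0,0,0],[0,0,0],[0,0,0],[0,0,0]],"grip":[1,1,1,1,0]}'
python3 -m creep '{"translation":[[0,0,0],[0,0,0],[0,0,0],[0,0,0],[0,0,0]],"turn":[[0,0,0],[0,0,0],[0,0,0],[0,0,0],[0,0,0]],"grip":[0,0,0,0,0]}'
python3 goto.py .7014 .1205 .14 95.4
```

```text
time_s: 9.02
tool_pos: [0.4952, 0.0641, 0.0051]
tool_rot: [180.0, 0.1, 178.5]
force: [0.8, -0.5, -0.3]
grip_width: 0.0827
grasp_force: 0.0
time_s: 9.65
tool_pos: [0.4944, 0.064, 0.0042]
tool_rot: [180.0, 0.0, 178.5]
force: [0.5, 0.3, -0.1]
grip_width: 0.0417
grasp_force: 30.0
t 9.65 pos [0.4944 0.064  0.0042] ydir 88.5 w 0.0417 gf 30.0 q7 83.0
turn total [ 0.     0.    -0.038] then shift units [-2.643  0.459 -1.697]
```

```bash
python3 -m creep '{"translation":[[0,0,-0.2],[0,0,-0.5],[0,0,-0.5],[0,0,-0.4],[0,0,-0.1]],"turn":[[0,0,0],[0,0,0],[0,0,0],[0,0,-0.019],[0,0,-0.019]],"grip":[0,0,0,0,0]}'
python3 -m creep '{"translation":[[-0.44,0.077,0],[-0.44,0.077,0],[-0.44,0.077,0],[-0.44,0.077,0],[-0.44,0.077,0]],"turn":[[0,0,0],[0,0,0],[0,0,0],[0,0,0],[0,0,0]],"grip":[0,0,0,0,0]}'
python3 -m creep '{"translation":[[-0.44,0.077,0],[0,0,0.3],[0,0,0.3],[0,0,0],[0,0,0]],"turn":[[0,0,0],[0,0,0],[0,0,0],[0,0,0],[0,0,0]],"grip":[0,0,0,0,0]}'
python3 goto.py .7014 .1205 .0085 95.4
```

```text
time_s: 10.28
tool_pos: [0.4959, 0.064, 0.1437]
tool_rot: [179.9, 0.3, -174.5]
force: [0.5, -0.2, -2.7]
grip_width: 0.0418
grasp_force: 30.0
time_s: 10.9
tool_pos: [0.6676, 0.1112, 0.141]
tool_rot: [-180.0, 0.0, -174.6]
force: [0.2, 0.3, -1.4]
grip_width: 0.0416
grasp_force: 30.0
time_s: 11.52
tool_pos: [0.7017, 0.1205, 0.0937]
tool_rot: [180.0, 0.1, -174.6]
force: [0.2, 0.9, -1.0]
grip_width: 0.042
grasp_force: 30.0
t 11.525 pos [0.7017 0.1205 0.0937] ydir 95.4 w 0.042 gf 30.0 q7 90.0
turn total [ 0.     0.001 -0.   ] then shift units [4.000e-03 1.000e-03 1.065e+00]
```

```bash
python3 -m creep '{"translation":[[0,0,0.3],[0,0,0.3],[0,0,0.3],[0,0,0.12],[0,0,0.04]],"turn":[[0,0,0],[0,0,0],[0,0,0],[0,0,0],[0,0,0]],"grip":[0,0,0,0,0]}'
python3 -m creep '{"translation":[[0,0,0],[0,0,0]],"turn":[[0,0,0],[0,0,0]],"grip":[0,0]}'
python3 goto.py .7014 .1205 .0085 95.4
```

```text
time_s: 12.15
tool_pos: [0.7017, 0.1205, 0.0083]
tool_rot: [180.0, 0.1, -174.6]
force: [-4.9, -1.1, 14.9]
grip_width: 0.0417
grasp_force: 30.0
time_s: 12.4
tool_pos: [0.702, 0.1205, 0.0086]
tool_rot: [180.0, 0.1, -174.6]
force: [-0.1, 0.6, -1.6]
grip_width: 0.0418
grasp_force: 30.0
t 12.4 pos [0.702  0.1205 0.0086] ydir 95.4 w 0.0418 gf 30.0 q7 91.0
turn total [ 0.     0.001 -0.   ] then shift units [0.008 0.    0.001]
```

```bash
python3 -m creep '{"translation":[[0,0,0],[0,0,0],[0,0,0],[0,0,-0.2],[0,0,-0.4]],"turn":[[0,0,0],[0,0,0],[0,0,0],[0,0,0],[0,0,0]],"grip":[0.65,0.65,0.65,0.65,0.65]}'
python3 -m creep '{"translation":[[0,0,-0.5],[0,0,-0.4],[0,0,0],[0,0,0]],"turn":[[0,0,0],[0,0,0],[0,0,0.015],[0,0,0.015]],"grip":[0.65,0.65,1,1]}'
python3 goto.py .467 .168 .09 90
```

```text
time_s: 13.02
tool_pos: [0.7002, 0.1202, 0.0553]
tool_rot: [-180.0, -0.1, -174.6]
force: [0.4, -0.7, 0.9]
grip_width: 0.0564
grasp_force: 0.0
time_s: 13.52
tool_pos: [0.7019, 0.1204, 0.1297]
tool_rot: [180.0, 0.2, 179.9]
force: [0.6, 0.3, -1.3]
grip_width: 0.0693
grasp_force: 0.0
t 13.525 pos [0.7019 0.1204 0.1297] ydir 89.9 w 0.0693 gf 0.0 q7 84.0
turn total [ 0.     0.001 -0.001] then shift units [2.936 0.595 0.497]
```

```bash
python3 -m creep '{"translation":[[0.45,0.09,0],[0.45,0.09,0],[0.45,0.09,0],[0.45,0.09,0],[0.45,0.09,0]],"turn":[[0,0,0],[0,0,0],[0,0,0],[0,0,0],[0,0,0]],"grip":[1,1,1,1,1]}'
python3 -m creep '{"translation":[[0.45,0.09,0],[0.236,0.055,0],[0,0,0],[0,0,0]],"turn":[[0,0,0],[0,0,0],[0,0,0],[0,0,0]],"grip":[1,1,1,1]}'
python3 goto.py .467 .168 .011 90
python3 - <<'E'
from cell import env
import cv2,numpy as np
c=env.read_camera("wrist");np.savez("w2.npz",**c);cv2.imwrite("pics/w2.png",c["frame"][:,:,::-1])
E
```

```text
time_s: 14.15
tool_pos: [0.5205, 0.1568, 0.1288]
tool_rot: [179.9, 0.1, 179.9]
force: [-0.3, 1.1, -0.1]
grip_width: 0.0871
grasp_force: 0.0
time_s: 14.65
tool_pos: [0.4677, 0.1679, 0.128]
tool_rot: [180.0, 0.1, 179.9]
force: [0.4, -0.1, 0.4]
grip_width: 0.0868
grasp_force: 0.0
t 14.65 pos [0.4677 0.1679 0.128 ] ydir 89.9 w 0.0868 gf 0.0 q7 68.0
turn total [ 0.     0.001 -0.001] then shift units [9.000e-03 1.000e-03 1.462e+00]
```

View pics/w2.png

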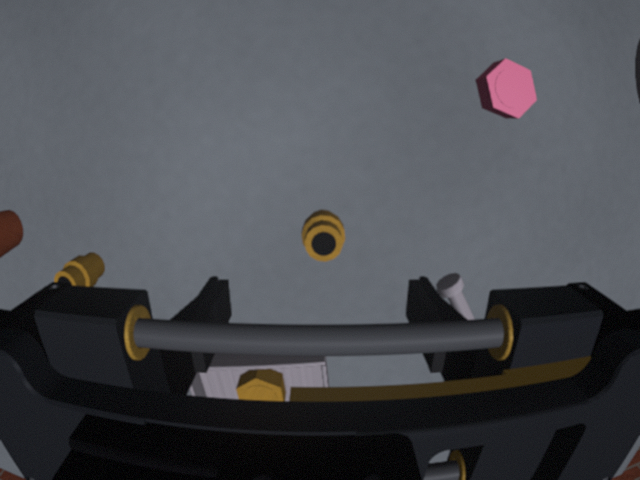

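Coupling A's bore is at (323,243), centred between the fingers. Cap A lies flat in the near bay at (261,387).

```bash
python3 - <<'E'
from h import *
c=dict(np.load("w2.npz"));print(rayf(c,[(323,243),(450,280)],.05).round(4), rayf(c,(450,282),.02).round(4))
E
python3 -m creep '{"translation":[[0,0,0.3],[0,0,0.4],[0,0,0.4],[0,0,0.25],[0,0,0.1]],"turn":[[0,0,0],[0,0,0],[0,0,0],[0,0,0],[0,0,0]],"grip":[1,1,1,1,1]}'
python3 -m creep '{"translation":[[0,0,0],[0,0,0]],"turn":[[0,0,0],[0,0,0]],"grip":[1,1]}'
python3 goto.py .467 .168 .011 90
```

```text
[[0.4653 0.1694 0.05  ]
 [0.4939 0.2627 0.05  ]] [[0.5088 0.275  0.02  ]]
time_s: 15.32
tool_pos: [0.4665, 0.1672, 0.01]
tool_rot: [-179.9, -0.1, 179.9]
force: [0.1, -0.7, 0.4]
grip_width: 0.0868
grasp_force: 0.0
time_s: 15.58
tool_pos: [0.4673, 0.1684, 0.0122]
tool_rot: [180.0, 0.1, 179.9]
force: [0.8, 0.3, 0.2]
grip_width: 0.0871
grasp_force: 0.0
t 15.575 pos [0.4673 0.1684 0.0122] ydir 89.9 w 0.0871 gf 0.0 q7 71.0
turn total [ 0.     0.001 -0.   ] then shift units [ 0.004 -0.005  0.015]
```

```bash
python3 -m creep '{"translation":[[0.02,0,0],[0,0,0],[0,0,0],[0,0,0],[0,0,0]],"turn":[[0,0,0],[0,0,0],[0,0,0],[0,0,0],[0,0,0]],"grip":[0,0,0,0,0]}' 25
python3 -m creep '{"translation":[[0,0,0],[0,0,0]],"turn":[[0,0,0],[0,0,0]],"grip":[0,0]}'
python3 -m creep '{"translation":[[0,0,-0.2],[0,0,-0.4],[0,0,-0.5],[0,0,-0.5],[0,0,-0.2]],"turn":[[0,0,0],[0,0,0],[0,0,0],[0,0,0],[0,0,0]],"grip":[0,0,0,0,0]}'
python3 goto.py .672 -.098 .15 90
```

```text
time_s: 16.2
tool_pos: [0.4647, 0.1682, 0.0114]
tool_rot: [180.0, 0.0, 180.0]
force: [-0.5, -0.7, -0.8]
grip_width: 0.0449
grasp_force: 0.0
time_s: 16.45
tool_pos: [0.4648, 0.1685, 0.0115]
tool_rot: [180.0, 0.0, 180.0]
force: [0.3, 0.6, 0.4]
grip_width: 0.031
grasp_force: 25.0
time_s: 17.08
tool_pos: [0.4661, 0.1685, 0.1585]
tool_rot: [179.9, 0.2, 179.9]
force: [0.0, -0.3, -1.6]
grip_width: 0.031
grasp_force: 25.0
t 17.075 pos [0.4661 0.1685 0.1585] ydir 89.9 w 0.031 gf 25.0 q7 68.0
turn total [ 0.001  0.001 -0.   ] then shift units [-2.574 -3.331  0.107]
```

```bash
python3 -m creep '{"translation":[[-0.32,-0.42,0],[-0.32,-0.42,0],[-0.32,-0.42,0],[-0.32,-0.42,0],[-0.32,-0.42,0]],"turn":[[0,0,0],[0,0,0],[0,0,0],[0,0,0],[0,0,0]],"grip":[0,0,0,0,0]}'
python3 -m creep '{"translation":[[-0.32,-0.42,0],[-0.32,-0.42,0],[-0.33,-0.39,0],[0,0,0],[0,0,0]],"turn":[[0,0,0],[0,0,0],[0,0,0],[0,0,0],[0,0,0]],"grip":[0,0,0,0,0]}'
python3 goto.py .672 -.098 .0205 90
python3 - <<'E'
from h import *
from cell import env
c=env.read_camera("wrist");np.savez("w3.npz",**c);cv2.imwrite("pics/w3.png",c["frame"][:,:,::-1])
E
```

```text
time_s: 17.7
tool_pos: [0.5926, -0.0011, 0.1545]
tool_rot: [-180.0, -0.1, 180.0]
force: [-0.1, 0.6, -1.2]
grip_width: 0.031
grasp_force: 25.0
time_s: 18.32
tool_pos: [0.6693, -0.0978, 0.1542]
tool_rot: [180.0, -0.1, 180.0]
force: [0.5, 0.3, -0.5]
grip_width: 0.0311
grasp_force: 25.0
t 18.325 pos [ 0.6693 -0.0978  0.1542] ydir 90.0 w 0.0311 gf 25.0 q7 105.0
turn total [ 0.    -0.001 -0.   ] then shift units [-0.034 -0.003  1.672]
```

View pics/w3.png

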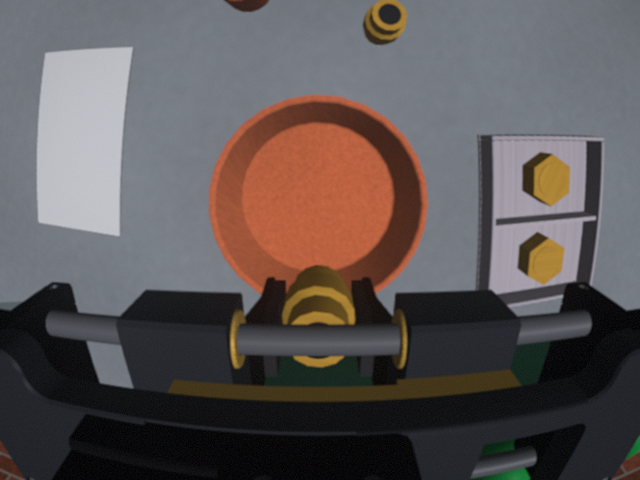

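The wrist view shows both caps flat, one in each tray bay. Coupling A is held upright, the bowl floor is centred near (319,195), and the mat corners are at (47,53), (132,47), (120,236) and (38,221).

```bash
python3 - <<'E'
from h import *
c=dict(np.load("w3.npz"));print("floor",rayf(c,[(242,195),(396,195),(319,122)],.008).round(4));print("rim",rayf(c,[(209,200),(428,200),(319,95)],.045).round(4))
m=rayf(c,[(47,53),(132,47),(120,236),(38,221)],.004)[:,:2];print("mat",m.round(4),m.mean(0),np.diff(m[[0,1,2,3,0]],axis=0).round(3))
print("cB",rayf(c,(388,14),.05))
E
python3 -m creep '{"translation":[[-0.02,0,0.4],[0,0,0.4],[0,0,0.4],[0,0,0.3],[0,0,0]],"turn":[[0,0,0],[0,0,0],[0,0,0],[0,0,0],[0,0,0]],"grip":[0,0,0,0,0]}'
python3 -m creep '{"translation":[[0,0,0],[0,0,0]],"turn":[[0,0,0],[0,0,0]],"grip":[0,0]}'
python3 goto.py .672 -.098 .0200 90
```

```text
floor [[ 0.6451 -0.1644  0.008 ]
 [ 0.6449 -0.0332  0.008 ]
 [ 0.5844 -0.0989  0.008 ]]
rim [[ 0.642  -0.1829  0.045 ]
 [ 0.6419 -0.0157  0.045 ]
 [ 0.5655 -0.099   0.045 ]]
mat [[ 0.4908 -0.372 ]
 [ 0.5053 -0.2671]
 [ 0.6825 -0.2915]
 [ 0.6656 -0.4007]] [ 0.58604098 -0.33282827] [[ 0.015  0.105]
 [ 0.177 -0.024]
 [-0.017 -0.109]
 [-0.175  0.029]]
cB [[ 0.50311798 -0.04958104  0.05      ]]
time_s: 19.0
tool_pos: [0.6695, -0.0962, 0.0332]
tool_rot: [179.9, -0.3, -179.9]
force: [0.3, 0.6, -0.4]
grip_width: 0.0311
grasp_force: 25.0
time_s: 19.25
tool_pos: [0.6728, -0.0982, 0.0372]
tool_rot: [180.0, 0.2, 180.0]
force: [1.0, 0.2, -1.8]
grip_width: 0.0312
grasp_force: 25.0
t 19.25 pos [ 0.6728 -0.0982  0.0372] ydir 90.0 w 0.0312 gf 25.0 q7 107.0
turn total [ 0.     0.001 -0.   ] then shift units [0.01  0.003 0.215]
```

```bash
python3 -m creep '{"translation":[[0,0,0.12],[0,0,0.06],[0,0,0.04],[0,0,0],[0,0,0]],"turn":[[0,0,0],[0,0,0],[0,0,0],[0,0,0],[0,0,0]],"grip":[0,0,0,0,0]}'
python3 goto.py .672 -.098 .0200 90
```

```text
time_s: 19.88
tool_pos: [0.6716, -0.0983, 0.0195]
tool_rot: [179.9, -0.0, 179.9]
force: [-5.1, 1.4, 10.2]
grip_width: 0.0312
grasp_force: 25.0
t 19.875 pos [ 0.6716 -0.0983  0.0195] ydir 89.9 w 0.0312 gf 25.0 q7 107.0
turn total [ 0. -0. -0.] then shift units [-0.006  0.003 -0.006]
```

```bash
python3 -m creep '{"translation":[[0,0,0],[0,0,0],[0,0,0],[0,0,-0.2],[0,0,-0.4]],"turn":[[0,0,0],[0,0,0],[0,0,0],[0,0,0],[0,0,0]],"grip":[0.55,0.55,0.55,0.55,0.55]}'
python3 -m creep '{"translation":[[0,0,-0.5],[0,0,-0.3],[0,0,0],[0,0,0]],"turn":[[0,0,0],[0,0,0],[0,0,0],[0,0,0]],"grip":[0.55,0.55,0.75,0.75]}'
python3 goto.py .503 -.0475 .11 90
```

```text
time_s: 20.5
tool_pos: [0.6707, -0.0983, 0.0656]
tool_rot: [180.0, -0.1, 179.9]
force: [0.5, -0.0, 1.7]
grip_width: 0.048
grasp_force: 0.0
time_s: 21.0
tool_pos: [0.6713, -0.0983, 0.1293]
tool_rot: [180.0, -0.0, 180.0]
force: [0.3, 0.8, 0.3]
grip_width: 0.06
grasp_force: 0.0
t 21.0 pos [ 0.6713 -0.0983  0.1293] ydir 90.0 w 0.06 gf 0.0 q7 105.0
turn total [ 0. -0. -0.] then shift units [2.103 0.634 0.242]
```

```bash
python3 -m creep '{"translation":[[0.42,0.127,0],[0.42,0.127,0],[0.42,0.127,0],[0.42,0.127,0],[0.42,0.126,0]],"turn":[[0,0,0],[0,0,0],[0,0,0],[0,0,0],[0,0,0]],"grip":[0.8,0.8,0.8,0.8,0.8]}'
python3 -m creep '{"translation":[[0,0,0],[0,0,0]],"turn":[[0,0,0],[0,0,0]],"grip":[0.8,0.8]}'
python3 - <<'E'
from h import *
from cell import env
c=env.read_camera("wrist");np.savez("w4.npz",**c);cv2.imwrite("pics/w4.png",c["frame"][:,:,::-1])
hsv=cv2.cvtColor(c["frame"],cv2.COLOR_RGB2HSV);m=(hsv[...,2]<70).astype(np.uint8);m[:190]=0;m[275:]=0
n,l,s,ce=cv2.connectedComponentsWithStats(m)
for i in range(1,n):
    if s[i,4]>50: print(s[i],ce[i].round(1),rayf(c,ce[i],.05).round(4)[0,:2])
E
python3 goto.py .503 -.0475 .0115 90
```

```text
time_s: 21.62
tool_pos: [0.5016, -0.0471, 0.1284]
tool_rot: [-180.0, -0.1, 180.0]
force: [1.4, -0.5, -0.3]
grip_width: 0.0695
grasp_force: 0.0
time_s: 21.88
tool_pos: [0.504, -0.0476, 0.1294]
tool_rot: [-180.0, 0.0, 180.0]
force: [-1.1, -0.6, 0.2]
grip_width: 0.0696
grasp_force: 0.0
[301 212  23  13  65] [312.8 215.5] [ 0.4826 -0.053 ]
[308 234  23  22 402] [319.2 244.5] [ 0.5029 -0.0487]
[622 235  18  40 275] [629.3 248.2] [0.5075 0.2329]
t 21.925 pos [ 0.5044 -0.0478  0.1296] ydir 89.9 w 0.0695 gf 0.0 q7 95.0
turn total [-0.  0. -0.] then shift units [0.017 0.004 1.476]
```

View pics/w4.png

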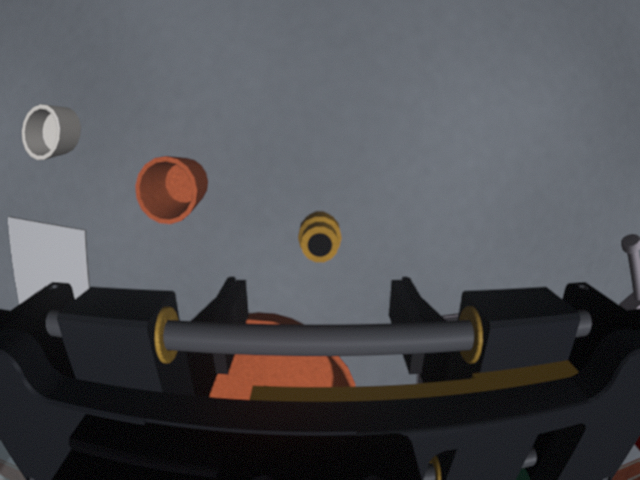

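Coupling B's bore is at (319,244), which is (0.503,-0.0487), centred between the fingers. The pot at (172,190) is clear of the left finger.

```bash
python3 -m creep '{"translation":[[0.01,-0.01,0.3],[0,0,0.4],[0,0,0.4],[0,0,0.26],[0,0,0.11]],"turn":[[0,0,0],[0,0,0],[0,0,0],[0,0,0],[0,0,0]],"grip":[0.8,0.8,0.8,0.8,0.8]}'
python3 -m creep '{"translation":[[0,0,0],[0,0,0],[0,0,0],[0,0,0],[0,0,0]],"turn":[[0,0,0],[0,0,0],[0,0,0],[0,0,0],[0,0,0]],"grip":[0.8,0,0,0,0]}'
python3 -m creep '{"translation":[[0,0,0],[0,0,0]],"turn":[[0,0,0],[0,0,0]],"grip":[0,0]}'
python3 goto.py .626 -.099 .15 90
```

```text
time_s: 22.55
tool_pos: [0.5027, -0.0489, 0.0106]
tool_rot: [-179.9, -0.1, 179.9]
force: [0.5, -0.3, 0.3]
grip_width: 0.0697
grasp_force: 0.0
time_s: 23.18
tool_pos: [0.5031, -0.0483, 0.0125]
tool_rot: [180.0, 0.0, 180.0]
force: [-1.2, -0.8, 0.2]
grip_width: 0.0373
grasp_force: 0.0
time_s: 23.42
tool_pos: [0.5031, -0.048, 0.0124]
tool_rot: [180.0, 0.0, 180.0]
force: [-1.2, 1.7, 1.9]
grip_width: 0.0312
grasp_force: 25.0
t 23.425 pos [ 0.5031 -0.048   0.0124] ydir 90.0 w 0.0312 gf 25.0 q7 100.0
turn total [ 0.  0. -0.] then shift units [-1.536 -0.638 -1.72 ]
```

```bash
python3 -m creep '{"translation":[[0,0,-0.2],[0,0,-0.4],[0,0,-0.5],[0,0,-0.4],[0,0,-0.2]],"turn":[[0,0,0],[0,0,0],[0,0,0],[0,0,0],[0,0,0]],"grip":[0,0,0,0,0]}'
python3 -m creep '{"translation":[[-0.38,-0.16,0],[-0.38,-0.16,0],[-0.38,-0.16,0],[-0.39,-0.16,0],[0,0,0]],"turn":[[0,0,0],[0,0,0],[0,0,0],[0,0,0],[0,0,0]],"grip":[0,0,0,0,0]}'
python3 -m creep '{"translation":[[0,0,0.3],[0,0,0.4],[0,0,0.4],[0,0,0.3],[0,0,0]],"turn":[[0,0,0],[0,0,0],[0,0,0],[0,0,0],[0,0,0]],"grip":[0,0,0,0,0]}'
python3 -m creep '{"translation":[[0,0,0],[0,0,0]],"turn":[[0,0,0],[0,0,0]],"grip":[0,0]}'
python3 goto.py .626 -.099 .0205 90
```

```text
time_s: 24.05
tool_pos: [0.5039, -0.0487, 0.1506]
tool_rot: [180.0, 0.2, 179.9]
force: [0.3, -0.4, -2.2]
grip_width: 0.0312
grasp_force: 25.0
time_s: 24.68
tool_pos: [0.626, -0.1009, 0.147]
tool_rot: [-179.9, -0.1, 179.9]
force: [-0.4, -0.4, -0.5]
grip_width: 0.0312
grasp_force: 25.0
time_s: 25.3
tool_pos: [0.6224, -0.0988, 0.0339]
tool_rot: [180.0, -0.3, 180.0]
force: [-0.4, -0.4, -1.2]
grip_width: 0.0309
grasp_force: 25.0
time_s: 25.55
tool_pos: [0.6262, -0.0997, 0.0377]
tool_rot: [180.0, 0.1, 180.0]
force: [-0.9, -0.5, -0.9]
grip_width: 0.0311
grasp_force: 25.0
t 25.55 pos [ 0.6262 -0.0997  0.0377] ydir 90.0 w 0.0311 gf 25.0 q7 108.0
turn total [ 0.     0.001 -0.   ] then shift units [0.002 0.009 0.215]
```

```bash
python3 -m creep '{"translation":[[0,0,0.12],[0,0,0.06],[0,0,0.04],[0,0,0],[0,0,0]],"turn":[[0,0,0],[0,0,0],[0,0,0],[0,0,0],[0,0,0]],"grip":[0,0,0,0,0]}'
python3 -m creep '{"translation":[[0,0,0],[0,0,0],[0,0,0],[0,0,-0.2],[0,0,-0.4]],"turn":[[0,0,0],[0,0,0],[0,0,0],[0,0,0],[0,0,0]],"grip":[0.55,0.55,0.55,0.55,0.55]}'
python3 -m creep '{"translation":[[0,0,-0.5],[0,0,-0.5],[0,0,-0.3],[0,0,0]],"turn":[[0,0,0],[0,0,0],[0,0,0],[0,0,0]],"grip":[0.55,0.55,0.55,0.55]}'
python3 - <<'E'
from h import *
c=dict(np.load("top0.npz"));hsv=cv2.cvtColor(c["frame"],cv2.COLOR_RGB2HSV).astype(int)
cv2.imwrite("pics/scoop.png",cv2.resize(c["frame"][160:245,130:220,::-1],None,fx=6,fy=6,interpolation=cv2.INTER_NEAREST))
E
python3 goto.py .56 .30 .15 121
```

```text
time_s: 26.18
tool_pos: [0.6251, -0.0995, 0.0204]
tool_rot: [179.9, -0.0, 179.9]
force: [-5.7, 1.4, 12.4]
grip_width: 0.0314
grasp_force: 25.0
time_s: 26.8
tool_pos: [0.6243, -0.0995, 0.0665]
tool_rot: [-180.0, -0.2, 179.9]
force: [0.8, -0.5, -0.6]
grip_width: 0.0479
grasp_force: 0.0
time_s: 27.3
tool_pos: [0.627, -0.1002, 0.174]
tool_rot: [-180.0, 0.3, 179.9]
force: [0.5, 0.4, -0.7]
grip_width: 0.0482
grasp_force: 0.0
t 27.3 pos [ 0.627  -0.1002  0.174 ] ydir 89.9 w 0.0482 gf 0.0 q7 105.0
turn total [-0.001  0.002 -0.173] then shift units [-1.859  4.719  0.3  ]
```

View pics/scoop.png

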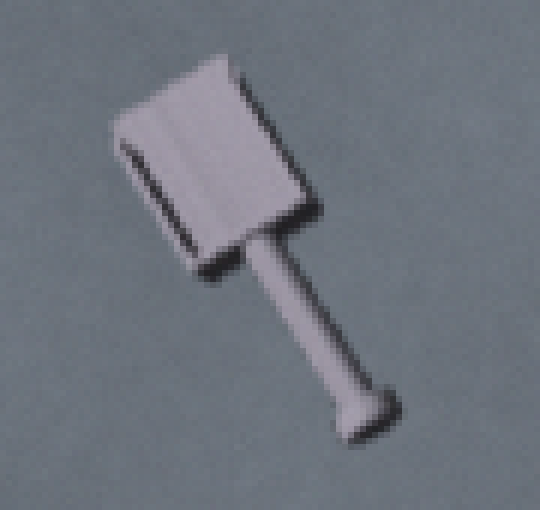

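The scoop crop puts the knob centre at about px (190.8,229), the handle root at (173.3,200) and the middle of the pan's front edge at (158.3,175).

```bash
python3 - <<'E'
from h import *
c=dict(np.load("top0.npz"))
k=ray(c,(190.8,229.3),.012)[0,:2];h=ray(c,(173.3,200),.014)[0,:2];f=ray(c,(158.3,175),.022)[0,:2]
d=f-k;L=np.linalg.norm(d);u=d/L;print(k,h,f,L,"should .145",np.degrees(np.arctan2(*u[::-1])),np.degrees(np.arctan2(*(h-k)[::-1])),"mid",k+u*.07,f-u*.075,h-u*.005)
E
python3 -m creep '{"translation":[[0,0,0],[0,0,0],[0,0,0],[0,0,-0.2]],"turn":[[0,0,-0.043],[0,0,-0.043],[0,0,-0.043],[0,0,-0.043]],"grip":[0.8,0.8,0.8,0.8]}'
python3 goto.py .56 .30 .18 121
```

```text
[0.51412429 0.28117388] [0.57766857 0.31884575] [0.63075715 0.34940019] 0.13512236378692769 should .145 30.326201189693275 30.6613439643081 mid [0.57454582 0.31651845] [0.5660198  0.31153101] [0.57335275 0.31632114]
time_s: 27.8
tool_pos: [0.6236, -0.0993, 0.1842]
tool_rot: [179.8, -0.2, -148.8]
force: [0.1, -0.5, 1.3]
grip_width: 0.0688
grasp_force: 0.0
t 27.8 pos [ 0.6236 -0.0993  0.1842] ydir 121.2 w 0.0688 gf 0.0 q7 134.0
turn total [ 0.001 -0.001  0.001] then shift units [-1.889  4.688  0.053]
```

```bash
python3 -m creep '{"translation":[[-0.18,0.46,0],[-0.18,0.46,0],[-0.18,0.46,0],[-0.18,0.46,0],[-0.18,0.46,0]],"turn":[[0,0,0],[0,0,0],[0,0,0],[0,0,0],[0,0,0]],"grip":[0.8,0.8,0.8,0.8,0.8]}'
python3 -m creep '{"translation":[[-0.18,0.46,0],[-0.18,0.46,0],[-0.18,0.46,0],[-0.18,0.46,0],[0,0,0]],"turn":[[0,0,0],[0,0,0],[0,0,0],[0,0,0],[0,0,0]],"grip":[0.8,0.8,0.8,0.8,0.8]}'
python3 -m creep '{"translation":[[0,0,0]],"turn":[[0,0,0]],"grip":[0.8]}'
python3 goto.py .5535 .304 .06 120.5
```

```text
time_s: 28.42
tool_pos: [0.5916, 0.0963, 0.1856]
tool_rot: [180.0, -0.1, -149.1]
force: [0.6, 0.4, 0.6]
grip_width: 0.07
grasp_force: 0.0
time_s: 29.05
tool_pos: [0.564, 0.2558, 0.1851]
tool_rot: [179.9, -0.1, -148.7]
force: [-0.7, -0.2, 0.6]
grip_width: 0.0696
grasp_force: 0.0
time_s: 29.18
tool_pos: [0.5661, 0.2501, 0.1857]
tool_rot: [-179.9, -0.1, -149.1]
force: [1.0, -0.1, 0.2]
grip_width: 0.0698
grasp_force: 0.0
t 29.175 pos [0.5661 0.2501 0.1857] ydir 120.9 w 0.0698 gf 0.0 q7 98.0
turn total [-0.    -0.001  0.002] then shift units [-0.206  0.66   1.571]
```

```bash
python3 -m creep '{"translation":[[-0.1,0.33,0],[-0.106,0.33,0],[0,0,0.4],[0,0,0.4],[0,0,0.4]],"turn":[[0,0,0.002],[0,0,0],[0,0,0],[0,0,0],[0,0,0]],"grip":[0.6,0.6,0.6,0.6,0.6]}'
python3 -m creep '{"translation":[[0,0,0.25],[0,0,0],[0,0,0]],"turn":[[0,0,0],[0,0,0],[0,0,0]],"grip":[0.6,0.6,0.6]}'
python3 goto.py .5535 .304 .0035 120.5
python3 - <<'E'
from h import *
from cell import env
c=env.read_camera("wrist");np.savez("w5.npz",**c);cv2.imwrite("pics/w5.png",c["frame"][:,:,::-1])
E
```

```text
time_s: 29.8
tool_pos: [0.5542, 0.3027, 0.0895]
tool_rot: [-179.9, -0.0, -149.6]
force: [0.6, 0.0, 0.2]
grip_width: 0.0523
grasp_force: 0.0
time_s: 30.18
tool_pos: [0.5546, 0.3049, 0.0719]
tool_rot: [-180.0, 0.1, -149.5]
force: [0.5, -0.2, 0.4]
grip_width: 0.0523
grasp_force: 0.0
t 30.175 pos [0.5546 0.3049 0.0719] ydir 120.5 w 0.0523 gf 0.0 q7 94.0
turn total [-0.     0.001  0.   ] then shift units [ 0.018 -0.003  0.855]
```

View pics/w5.png

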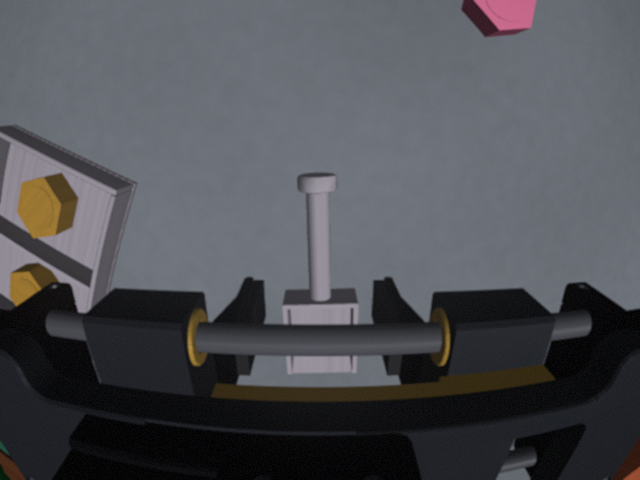

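The handle runs from the knob at (317,182) to its root at (320,298), well centred and aligned between the fingers.

```bash
python3 - <<'E'
from h import *
c=dict(np.load("w5.npz"));k=rayf(c,(317,178),.02)[0,:2];r=rayf(c,(320,298),.016)[0,:2];d=r-k;print(k,r,np.linalg.norm(d),"should be ~.078",np.degrees(np.arctan2(*d[::-1])),"mid",r-.005*d/np.linalg.norm(d))
E
python3 -m creep '{"translation":[[0,0,0.3],[0,0,0.3],[0,0,0.2],[0,0,0.05],[0,0,0]],"turn":[[0,0,0],[0,0,0],[0,0,0],[0,0,0],[0,0,0]],"grip":[0.6,0.6,0.6,0.6,0.6]}'
python3 goto.py .5535 .304 .0035 120.5
```

```text
[0.5119507  0.27656853] [0.57815902 0.31789885] 0.07804958381903672 should be ~.078 31.974330544728346 mid [0.57391759 0.31525116]
time_s: 30.85
tool_pos: [0.554, 0.3051, 0.0032]
tool_rot: [-180.0, 0.1, -149.4]
force: [-1.1, -0.9, 0.5]
grip_width: 0.0523
grasp_force: 0.0
t 30.85 pos [0.554  0.3051 0.0032] ydir 120.6 w 0.0523 gf 0.0 q7 95.0
turn total [-0.  0.  0.] then shift units [ 0.013 -0.009 -0.004]
```

```bash
python3 -m creep '{"translation":[[0,0,0],[0,0,0],[0,0,0],[0,0,0],[0,0,0]],"turn":[[0,0,0],[0,0,0],[0,0,0],[0,0,0],[0,0,0]],"grip":[0,0,0,0,0]}' 45
python3 -m creep '{"translation":[[0,0,0],[0,0,0],[0,0,-0.1],[0,0,-0.2],[0,0,-0.3]],"turn":[[0,0,0],[0,0,0],[0,0,0],[0,0,0],[0,0,0]],"grip":[0,0,0,0,0]}'
python3 -m creep '{"translation":[[0,0,-0.4],[0,0,-0.4],[0,0,-0.3],[0,0,-0.2],[0,0,0]],"turn":[[0,0,0],[0,0,0],[0,0,0],[0,0,0],[0,0,0]],"grip":[0,0,0,0,0]}'
python3 - <<'E'
from h import *
from cell import env
c=env.read_camera("side");cv2.imwrite("pics/s2.png",cv2.resize(c["frame"][60:300,150:470,::-1],None,fx=2,fy=2))
E
python3 goto.py .564 -.330 .17 81.5
```

```text
time_s: 31.48
tool_pos: [0.5535, 0.3049, 0.0026]
tool_rot: [180.0, 0.0, -149.4]
force: [-0.3, 0.5, 0.1]
grip_width: 0.0128
grasp_force: 44.9
time_s: 32.1
tool_pos: [0.5532, 0.3047, 0.0514]
tool_rot: [-180.0, -0.0, -149.4]
force: [-0.8, -0.4, -1.8]
grip_width: 0.0128
grasp_force: 44.9
time_s: 32.72
tool_pos: [0.5543, 0.3053, 0.1564]
tool_rot: [180.0, 0.2, -149.5]
force: [-0.6, 0.1, -1.3]
grip_width: 0.0126
grasp_force: 44.9
t 32.775 pos [0.5536 0.3049 0.1548] ydir 120.5 w 0.013 gf 44.9 q7 93.0
turn total [0.    0.    0.217] then shift units [-1.302 -7.83  -0.19 ]
```

View pics/s2.png

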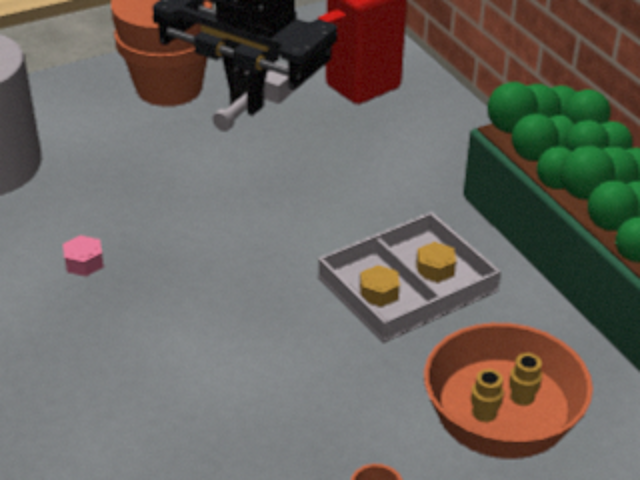

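The scoop is held level. The couplings stand upright in the bowl and the caps are flat in separate bays.

```bash
python3 -m creep '{"translation":[[0,0,0],[0,0,0],[0,0,0],[0,0,0],[0,0,0]],"turn":[[0,0,0.044],[0,0,0.044],[0,0,0.043],[0,0,0.043],[0,0,0.043]],"grip":[0,0,0,0,0]}'
python3 -m creep '{"translation":[[-0.07,-0.4,0],[-0.07,-0.4,0],[-0.07,-0.4,0],[-0.07,-0.4,0],[-0.07,-0.4,0]],"turn":[[0,0,0],[0,0,0],[0,0,0],[0,0,0],[0,0,0]],"grip":[0,0,0,0,0]}'
python3 -m creep '{"translation":[[-0.07,-0.4,0],[-0.07,-0.4,0],[-0.07,-0.4,0],[-0.07,-0.4,0],[-0.07,-0.4,0]],"turn":[[0,0,0],[0,0,0],[0,0,0],[0,0,0],[0,0,0]],"grip":[0,0,0,0,0]}'
python3 -m creep '{"translation":[[-0.07,-0.4,0],[-0.07,-0.4,0],[-0.07,-0.4,0],[-0.07,-0.4,0],[-0.07,-0.4,0]],"turn":[[0,0,0],[0,0,0],[0,0,0],[0,0,0],[0,0,0]],"grip":[0,0,0,0,0]}'
python3 -m creep '{"translation":[[-0.07,-0.4,0],[-0.07,-0.4,0],[-0.07,-0.3,0],[0,0,0],[0,0,0]],"turn":[[0,0,0],[0,0,0],[0,0,0],[0,0,0],[0,0,0]],"grip":[0,0,0,0,0]}'
python3 goto.py .564 -.330 .007 81.5
```

```text
time_s: 33.4
tool_pos: [0.5526, 0.3044, 0.1527]
tool_rot: [-179.9, -0.1, 171.2]
force: [1.3, -0.1, -0.7]
grip_width: 0.0125
grasp_force: 44.9
time_s: 34.02
tool_pos: [0.5565, 0.1412, 0.153]
tool_rot: [-179.9, -0.1, 171.5]
force: [-0.9, -0.4, -1.2]
grip_width: 0.0125
grasp_force: 44.9
time_s: 34.65
tool_pos: [0.5605, -0.0209, 0.1531]
tool_rot: [-180.0, -0.1, 171.5]
force: [-0.1, -1.5, -1.7]
grip_width: 0.0129
grasp_force: 44.9
time_s: 35.28
tool_pos: [0.5647, -0.1829, 0.1531]
tool_rot: [180.0, -0.1, 171.5]
force: [0.4, -0.3, -0.8]
grip_width: 0.0127
grasp_force: 44.9
time_s: 35.9
tool_pos: [0.5689, -0.2703, 0.1535]
tool_rot: [179.9, -0.1, 171.5]
force: [0.0, 0.4, -1.6]
grip_width: 0.0128
grasp_force: 44.9
t 35.9 pos [ 0.5689 -0.2703  0.1535] ydir 81.5 w 0.0128 gf 44.9 q7 115.0
turn total [ 0.    -0.001  0.   ] then shift units [-0.05  -0.747  1.831]
```

```bash
python3 -m creep '{"translation":[[-0.03,-0.4,0],[-0.02,-0.35,0],[0,0,0.3],[0,0,0.4],[0,0,0.4]],"turn":[[0,0,0],[0,0,0],[0,0,0],[0,0,0],[0,0,0]],"grip":[0,0,0,0,0]}'
python3 -m creep '{"translation":[[0,0,0.3],[0,0,0.1],[0,0,0],[0,0,0]],"turn":[[0,0,0],[0,0,0],[0,0,0],[0,0,0]],"grip":[0,0,0,0]}'
python3 goto.py .564 -.330 .007 81.5
python3 - <<'E'
from h import *
from cell import env
c=env.read_camera("side");cv2.imwrite("pics/s3.png",cv2.resize(c["frame"][230:430,280:540,::-1],None,fx=3,fy=3))
E
```

```text
time_s: 36.52
tool_pos: [0.565, -0.3294, 0.0654]
tool_rot: [179.9, 0.0, 171.6]
force: [-0.2, -0.2, -1.2]
grip_width: 0.0124
grasp_force: 44.9
time_s: 37.02
tool_pos: [0.5653, -0.3318, 0.0359]
tool_rot: [-180.0, 0.1, 171.5]
force: [0.7, -0.0, -1.1]
grip_width: 0.0128
grasp_force: 44.9
t 37.025 pos [ 0.5653 -0.3318  0.0359] ydir 81.5 w 0.0128 gf 44.9 q7 124.0
turn total [-0.     0.001  0.   ] then shift units [0.019 0.02  0.361]
```

View pics/s3.png

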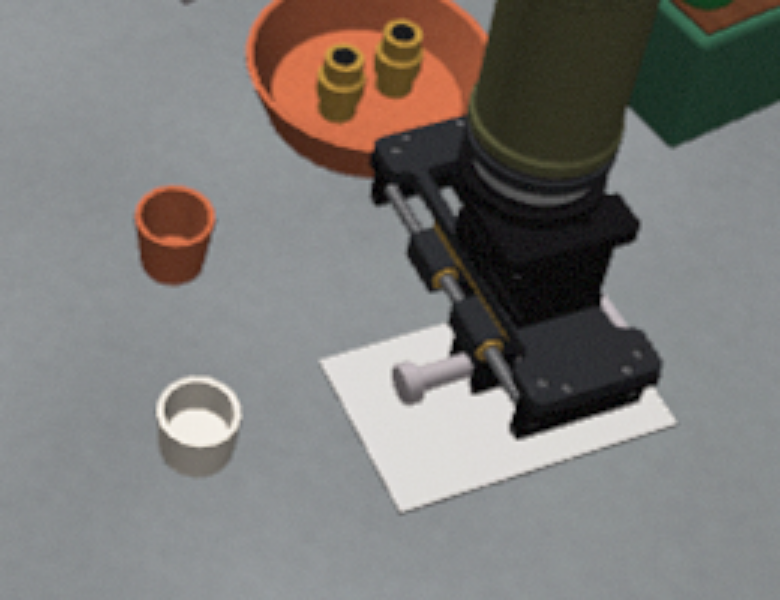

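The scoop hovers level over the mat along its length, and the gripper is clear of the bowl, pot and tea-light. I'll set it down.

```bash
python3 -m creep '{"translation":[[0.01,0.01,0.18],[0,0.01,0.1],[0,0,0.05],[0,0,0.03],[0,0,0]],"turn":[[0,0,0],[0,0,0],[0,0,0],[0,0,0],[0,0,0]],"grip":[0,0,0,0,0]}'
python3 -m creep '{"translation":[[0,0,0]],"turn":[[0,0,0]],"grip":[0]}'
python3 goto.py .564 -.330 .0065 81.5
```

```text
time_s: 37.7
tool_pos: [0.5634, -0.3297, 0.0066]
tool_rot: [179.9, -0.1, 171.5]
force: [-2.9, 2.7, 5.7]
grip_width: 0.0126
grasp_force: 44.9
time_s: 37.83
tool_pos: [0.5634, -0.3296, 0.0066]
tool_rot: [179.9, -0.0, 171.5]
force: [-2.7, 3.1, 5.1]
grip_width: 0.0128
grasp_force: 44.9
t 37.825 pos [ 0.5634 -0.3296  0.0066] ydir 81.5 w 0.0128 gf 44.9 q7 125.0
turn total [ 0. -0. -0.] then shift units [-0.008 -0.003  0.002]
```

```bash
python3 -m creep '{"translation":[[0,0,0],[0,0,0],[0,0,0],[0,0,0],[0,0,-0.2]],"turn":[[0,0,0],[0,0,0],[0,0,0],[0,0,0],[0,0,0]],"grip":[0.5,0.5,0.5,0.5,0.5]}'
python3 -m creep '{"translation":[[0,0,-0.4],[0,0,-0.5],[0,0,-0.5],[0,0,-0.5],[0,0,-0.4]],"turn":[[0,0,0],[0,0,0],[0,0,0],[0,0,0],[0,0,0]],"grip":[0.5,0.5,0.5,0.5,0.5]}'
python3 -m creep '{"translation":[[0.4,0,0],[0.4,0,0],[0.4,0,0],[0,0,0],[0,0,0]],"turn":[[0,0,0],[0,0,0],[0,0,0],[0,0,0],[0,0,0]],"grip":[0.5,0.5,0.5,0.5,0.5]}'
python3 - <<'E'
from h import *
from cell import env
c=env.read_camera("wrist");cv2.imwrite("pics/w6.png",c["frame"][:,:,::-1])
c=env.read_camera("top");cv2.imwrite("pics/t6.png",c["frame"][:,:,::-1])
E
```

```text
time_s: 38.45
tool_pos: [0.5627, -0.3294, 0.021]
tool_rot: [180.0, -0.2, 171.5]
force: [0.8, 0.1, -0.2]
grip_width: 0.0429
grasp_force: 0.0
time_s: 39.08
tool_pos: [0.564, -0.3305, 0.2091]
tool_rot: [-180.0, 0.2, 171.5]
force: [-0.2, -0.3, 0.5]
grip_width: 0.0437
grasp_force: 0.0
time_s: 39.7
tool_pos: [0.4697, -0.3158, 0.2068]
tool_rot: [180.0, 0.1, 171.5]
force: [0.6, -0.3, 0.5]
grip_width: 0.0438
grasp_force: 0.0
```

View pics/t6.png

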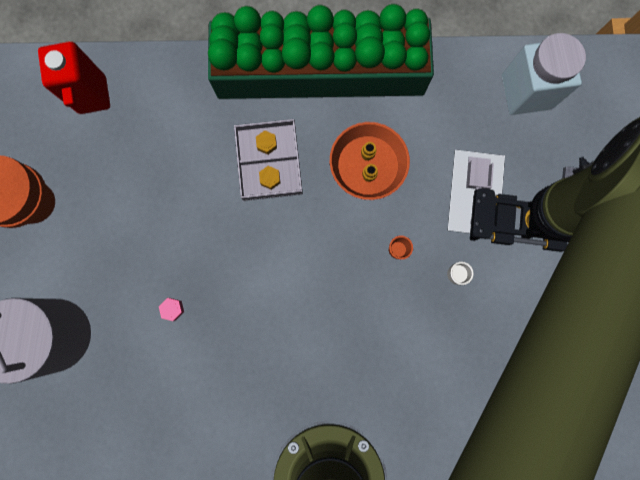

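View pics/w6.png

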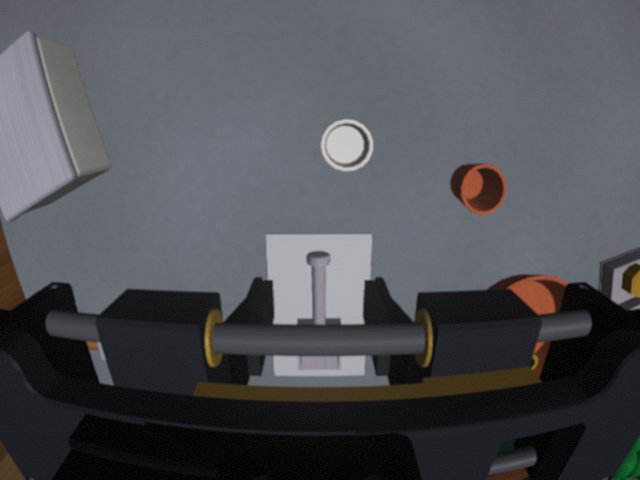

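The scoop lies centred along the mat, the caps and couplings are in place, and the pot at (400,248) and tea-light at (461,273) haven't moved. I'm handing in the job.

```bash
python3 -c "
from cell import env
print(env.sign_off())"
```

```text
the job is handed in; nothing more can be done
None
```

The job is handed in, though `sign_off` returned no verdict: in the final images both couplings stand upright in the bowl, one cap lies flat in each tray bay, the scoop lies along the middle of the mat, and the pot and tea-light cup have not moved.

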